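# Open the dust hood's window to its mark and start the extraction

## Robot

A 7-joint arm with a two-finger parallel gripper is mounted at the origin on a cart in front of the work surface, level with it; the furniture and walls round the work are solid. World frame = base frame: x ahead of the robot, y to its left, z up, the work surface at z = 0. Lengths are in m, angles in rad, forces in N, time in s.
With the tool pointing down it reaches from about 0.35 to 0.9 m from the base axis. Payload 19.9 kg.
Tool frame: the origin (TCP) lies between the finger pads; the fingertips stand 19 mm ahead of it and the grasp point (between the pads) is the TCP; z points along the fingers, y is the line along which they close (so a half turn about z gives the same grasp; the last joint's range is limited). The gripper opens to 94 mm and grips with 3 to 60 N. Pads are 16 mm wide; open, the fingers measure 119 mm over their backs; the gripper's body (75 mm by 177 mm) begins 78 mm behind the grasp point.
Start: joints at [-1.238, 0.417, -0.01, 1.614, 0.005, 1.111, -0.053], TCP at [0.228, 0.582, 0.224] pointing down, gripper open.
Joint ranges: [-2.81, 2.81], [-0.39, 2.02], [-1.27, 1.25], [0.06, 2.57], [-1.19, 4.33], [0.19, 2], [-2.82, 2.82]. Speed limits (rad/s): [1.89, 1.89, 2.39, 2.39, 3.01, 3.01, 3.01].

## Interface

Orientations are given as a 3x3 rotation matrix whose columns are the frame's x, y, z axes.
In Python, from rig import robot gives the robot as it stands. Calls block until the motion is done:
- robot.move_ptp(position, orientation): joint-space move of the TCP to a pose.
- robot.move_linear(position, velocity=0.15, frame=None, threshold=None): straight line of the TCP; frame=None keeps the orientation; velocity is the mean speed in m/s. With threshold (N) it stops when the force on the tool has changed by that much, and returns True; else False.
- robot.goto_joints(angles): joint-space move.
- robot.gripper_to(opening): finger opening in m; the grip force is fixed at half the most; returns when the fingers have stopped.
- robot.pause(seconds).
- robot.ik(position, orientation): joint angles nearest the present ones, or None.
- robot.get_state(): the state.
- robot.grab_frame(name): name is "side" or "top"; returns the picture (400x640x3 uint8, red, green, blue); there is no depth.
- robot.camera_info(name): a dict with "fx", "fy", "cx", "cy" (pixels), "dist" ([k1, k2, p1, p2, k3] as OpenCV has them; the pictures are not rectified), "rvec" (rotation vector, rad) and "tvec" (3), from world to camera coordinates, as OpenCV has them. Camera axes: x right, y down, z forward; pixel columns grow to the right and rows downward; lengths in m; the calibration is good to about 2 mm. A picture is of the moment at which its call begins. camera_info takes no time and is no camera call.
A pose or a line that the arm cannot do raises robot.PlanningError and nothing moves.
- robot.sign_off(): hands the job in; it is judged then, once.
The state is a dict: "time": time; "qpos": joint angles; "joint_vel": joint speeds; "effort": joint torques, N m; "ee_pos": TCP position; "tool_rot": TCP orientation; "force": force on the tool from outside, world axes, zero at the start; "moment": the same for the moment, N m; "opening": finger opening in m; "grasp_force": force on a finger pad.
Only numpy, scipy, OpenCV 4.12 (cv2) and the standard library are available. Lean on these libraries where they do the work, as an engineer would, in place of code of your own. Each camera call takes 0.05 s, during which the arm holds its last target. There are 200 camera calls.

## Task

Get the dust hood ready for work: with the fingertips, push its balanced sliding window up from beneath the black lip until the red pointer on the window stands within the green band on the side rail, and let go. Then press the green button on the control box fully down and release it. Only push: do not pinch the lip, do not press the red button, and leave the plaster models, the jar and the brush where they are.

Things in the scene. Friction and masses are not known exactly. Their poses are not given: they have to be found in the camera images.
- sash (a joint): sliding window of the hood: travel up its track in m, 0 = shut (starts 0 to 0.03), upper stop 0.15. The hood's front leans back: the window slides up and away, 15 degrees from vertical. Balanced by a counterweight: moving it takes 4 N along the track (a little more when fast); it does not fall or coast, and stays where left. Pane 238 mm wide, 148 mm high; hood 300 wide, 225 deep, 415 high, fixed.
- lip_middle (a point): middle of the lower surface of the window's black lip; 0.10 m up when shut. Axes: x into the hood, square to the pane; y along the lip, to the robot's left; z up the track. Lip 170 mm long, 5 to 10 thick, juts 36 mm, flaring out and up at 45 degrees to level (60 from z to -x): fingers pointing 45 degrees down into the hood lie flat beneath it. 18 mm of lip either side of this point.
- pointer (a point): tip of the thin red pointer (4 mm high) on the window's left edge, lying over the left rail; moves with the window, same axes as lip_middle. (The lip has two layers: the black lower one (sash_c5), which is pushed, and a shorter aluminium one on top (sash_c6); fingers pressing on both at once are pinching it.)
- band (a point): middle of the green band (16 mm high, 22 mm wide, a clip on the left rail); its height differs from run to run, 0.07 to 0.13 m up the track from where the pointer is when shut. Axes as lip_middle: z up the track. The pointer is in the band when its z from here is between -8 and +8 mm.
- start (a joint): green push button on the control box: 0 up, 0.006 m fully down; sprung, 5 N hold it fully down, returns by itself
- start_top (a point): centre of the top of the green button, 30 mm across; moves with the button; z up. The grey control box (85 x 150 x 30 mm) is fixed on the bench; it carries both buttons 70 mm apart, either may be at the left
- stop (a joint): red push button on the control box, same make; must not be pressed
- stop_top (a point): centre of the top of the red button, 30 mm across
- model_blue: blue plaster jaw model, 62 x 71 x 30 mm, loose on the floor inside the hood; origin at the centre of its underside
- model_upper: cream plaster jaw model, 62 x 71 x 29 mm, loose on the bench; origin at the centre of its underside
- jar_vaseline: white jar with a red lid, 50 mm across, 51 mm high, loose on the bench; origin at the centre of its underside
- nail_brush: green nail brush, 30 x 85 x 22 mm, loose on the bench; origin at the centre of its underside

How it is judged:
By the outcome, as a careful person would: the job done as asked, in the order asked, and still so for the second after the job is handed in, with the robot touching nothing.
It also fails if it takes over 45 s, if anything falls off the work surface, if the arm or the gripper's body presses on something with over 40 N, if the wrist force passes 120 N, or if a joint passes its speed limit or range.

## Working session

There is one attempt and no reset: what is moved stays moved. The work goes in short steps, each a Python script; the robot and the scene stay as the last script left them, time stands still between calls to the robot, and variables do not carry over. Pictures are saved under pics/ and viewed, at most 10 in all, crops included, and the job is handed in when it is done.

```bash
ls; mkdir -p pics
cat > h.py <<'E'
import cv2, numpy as np
from rig import robot
def cam(n):
    c=robot.camera_info(n); K=np.array([[c['fx'],0,c['cx']],[0,c['fy'],c['cy']],[0,0,1.]])
    R=cv2.Rodrigues(np.array(c['rvec'],float))[0]; t=np.array(c['tvec'],float).ravel()
    return K,np.array(c['dist'],float),R,t
def ray(n,uv):
    K,d,R,t=cam(n); p=cv2.undistortPoints(np.array([[uv]],float),K,d)[0,0]
    v=R.T@np.array([p[0],p[1],1]); return -R.T@t, v/np.linalg.norm(v)
def onplane(n,uv,p0,nrm):
    o,v=ray(n,uv); return o+v*(np.dot(np.array(p0)-o,nrm)/np.dot(v,nrm))
def tri(a,b):
    (o1,v1),(o2,v2)=a,b
    s=np.linalg.lstsq(np.c_[v1,-v2],o2-o1,rcond=None)[0]
    p,q=o1+s[0]*v1,o2+s[1]*v2; return (p+q)/2,np.linalg.norm(p-q)
def proj(n,P):
    K,d,R,t=cam(n); return cv2.projectPoints(np.array(P,float).reshape(-1,1,3),cv2.Rodrigues(R)[0],t,K,d)[0][:,0]
def save(n,f):
    im=robot.grab_frame(n); cv2.imwrite('pics/'+f,im[:,:,::-1]); return im
E
python3 - <<'E'
from h import *
for n in('side','top'):
    save(n,n+'0.png'); o,v=ray(n,(320,200)); print(n,o,v)
E
```

```text
pics
side [ 0.06655367 -0.89871162  0.65740087] [ 0.42183847  0.8023449  -0.42224988]
top [ 0.24063632 -0.02306051  1.88154116] [ 0.14319926 -0.01164609 -0.98962535]
```

View pics/side0.png

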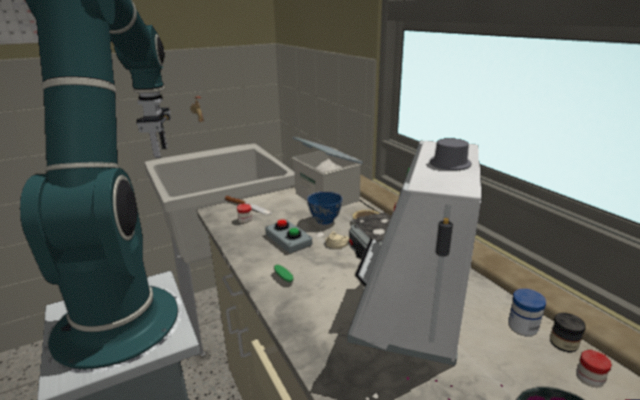

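View pics/top0.png

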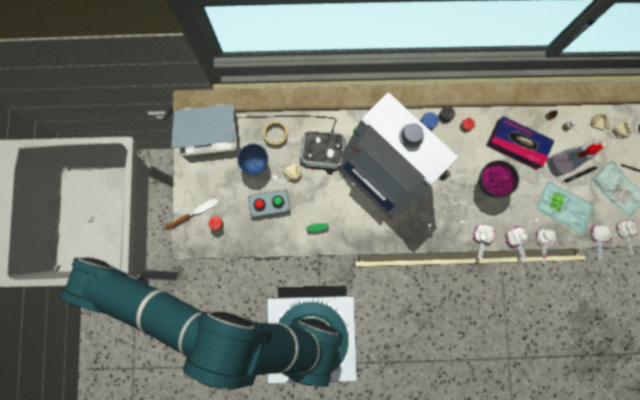

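The side view shows the hood at about (415,250) with its front almost edge-on, and the box with the red button at (281,223) and the green at (294,232). The top view shows the hood at (400,155), turned to face down-left, with the red button at (260,203) and the green at (278,201).

Run:
```python
import cv2,numpy as np
t=cv2.imread('pics/top0.png');s=cv2.imread('pics/side0.png')
cv2.imwrite('pics/tc.png',cv2.resize(t[90:240,330:470],None,fx=4,fy=4,interpolation=cv2.INTER_CUBIC)[:600])
cv2.imwrite('pics/sc.png',cv2.resize(s[130:370,330:490],None,fx=2.5,fy=2.5,interpolation=cv2.INTER_CUBIC))
cv2.imwrite('pics/both.png',np.hstack([cv2.imread('pics/tc.png')[:,:400],cv2.resize(s[190:340,325:425],None,fx=4,fy=4,interpolation=cv2.INTER_CUBIC)]))
```

```text
(no output)
```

View pics/both.png

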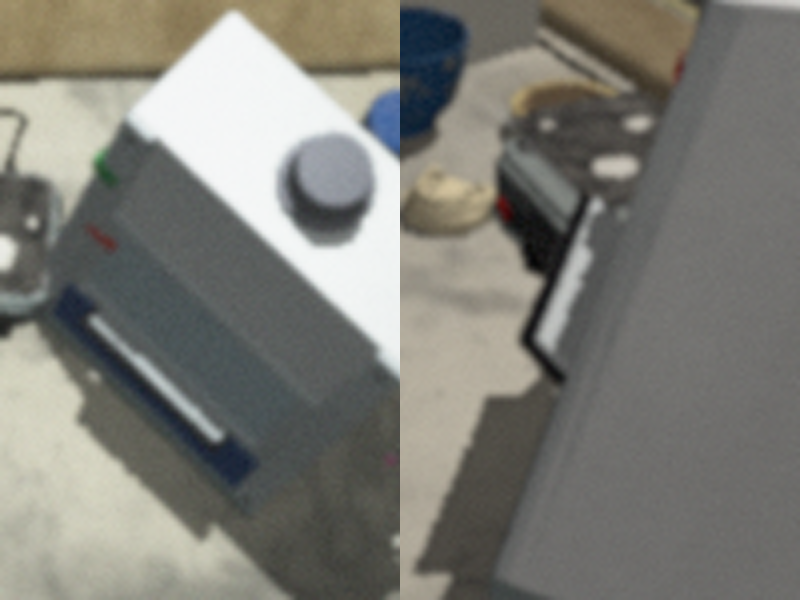

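The crop's left half (top view) shows the red pointer at about (355,149), the green band at (356,132) and the lip's outer edge running (341,168)–(389,212). In its right half (side view), the lip's outer edge runs (372.5,240)–(356,275).

Run:
```python
from h import *
np.set_printoptions(precision=4,suppress=True)
t=cv2.imread('pics/top0.png');s=cv2.imread('pics/side0.png')
N,dn=tri(ray('top',(388.7,211.7)),ray('side',(356,275)))
F,df=tri(ray('top',(341.2,168.2)),ray('side',(372.5,240)))
print('lip outer near',N,dn,'far',F,df,np.linalg.norm(N-F),np.degrees(np.arctan2(*(F-N)[[1,0]])))
# hood top
hsv=cv2.cvtColor(t,cv2.COLOR_BGR2HSV)
m=cv2.inRange(hsv,(0,0,185),(180,40,255)); m[:85]=0;m[:,:355]=0;m[:,465:]=0;m[195:]=0
c=max(cv2.findContours(m,0,2)[0],key=cv2.contourArea); h=cv2.convexHull(c)
q=cv2.approxPolyDP(h,4,True)[:,0]; P=[onplane('top',p,(0,0,.415),(0,0,1)) for p in q]
print(q.tolist());print(np.array(P)[:,:2]); 
W=np.array([onplane('top',p[0],(0,0,.415),(0,0,1))[:2] for p in h],np.float32); print(cv2.minAreaRect(W), cv2.boxPoints(cv2.minAreaRect(W)))
def blobs(im,lo,hi,roi,n):
    hh=cv2.cvtColor(im,cv2.COLOR_BGR2HSV); mm=cv2.inRange(hh,lo,hi)
    x0,y0,x1,y1=roi; z=np.zeros_like(mm); z[y0:y1,x0:x1]=mm[y0:y1,x0:x1]
    k,l,st,ce=cv2.connectedComponentsWithStats(z)
    for i in range(1,k):
        if st[i,4]>5: print(n,st[i].tolist(),ce[i])
R=((0,90,50),(10,255,255));G=((45,80,40),(85,255,255))
blobs(t,*G,(345,120,375,145),'band top');blobs(t,(0,70,50),(10,255,255),(345,140,365,160),'ptr top')
blobs(t,*G,(250,180,300,220),'start top');blobs(s,*G,(260,210,310,250),'start side')
blobs(t,*R,(245,190,300,220),'stop top');blobs(s,*R,(260,210,310,250),'stop side')
```

```text
lip outer near [ 0.4552 -0.2879  0.1453] 0.02384786830259559 far [ 0.6179 -0.1268  0.1007] 0.01082916768744011 0.23327903465817068 44.71565549845408
[[355, 112], [386, 93], [464, 108], [464, 177], [434, 189], [355, 126]]
[[ 0.7215 -0.1544]
 [ 0.7802 -0.2523]
 [ 0.7265 -0.4896]
 [ 0.5113 -0.473 ]
 [ 0.4772 -0.3805]
 [ 0.6772 -0.1527]]
((0.6298912167549133, -0.3169219493865967), (0.3584844470024109, 0.2677055895328522), 76.65701293945312) [[ 0.4583 -0.4604]
 [ 0.7188 -0.5222]
 [ 0.8015 -0.1734]
 [ 0.541  -0.1116]]
band top [354, 129, 5, 7, 13] [355.8462 132.3077]
ptr top [352, 147, 7, 5, 15] [355.4    149.2667]
start top [273, 196, 10, 10, 72] [277.2639 200.6806]
start side [289, 228, 11, 8, 67] [293.7612 231.2537]
stop top [254, 199, 10, 10, 72] [258.5972 203.6806]
stop side [277, 219, 10, 8, 59] [281.6271 222.1695]
```

Run:
```python
from h import *
np.set_printoptions(precision=4,suppress=True)
t=cv2.imread('pics/top0.png');s=cv2.imread('pics/side0.png')
g=t.min(2)
print(g[125,355:475:4],g[160,380:475:4],t[150,440],t[165,460],t[118,352])
for th in(200,215,225):
    m=np.zeros_like(g); m[85:200,350:470]=(g[85:200,350:470]>th)*255
    m=cv2.morphologyEx(m,cv2.MORPH_OPEN,np.ones((3,3)))
    c=max(cv2.findContours(m,0,2)[0],key=cv2.contourArea)
    W=np.array([onplane('top',p[0],(0,0,.415),(0,0,1))[:2] for p in c],np.float32)
    r=cv2.minAreaRect(W); print(th,r,cv2.boxPoints(r).tolist())
# background-free enhanced lip crops
def enh(im,x0,y0,x1,y1,f):
    c=cv2.resize(im[y0:y1,x0:x1],None,fx=f,fy=f,interpolation=cv2.INTER_CUBIC); return (255*(c/255.)**.5).astype(np.uint8)
a=enh(t,335,115,405,225,5); b=enh(s,340,225,400,310,6.4); h=min(len(a),len(b))
cv2.imwrite('pics/enh.png',np.hstack([a[:h],b[:h]])); print(a.shape,b.shape)
```

```text
[187  87  69 131 220 244 243 244 245 244 244 244 231 169 157 150 191 212
  68  78  87 174 165 167 175 168 142  64  65  65] [ 99  92  90  94  88  92  93 213 242 241 240 240 240 239 239 240 239 240
 237 181 181 181 183 180] [243 244 241] [183 199 201] [182 200 203]
200 ((0.639096736907959, -0.3158344030380249), (0.29044675827026367, 0.12068760395050049), 43.891841888427734) [[0.49260520935058594, -0.3730309009552002], [0.5762778520584106, -0.46000438928604126], [0.785588264465332, -0.2586379051208496], [0.7019156217575073, -0.17166441679000854]]
215 ((0.6386531591415405, -0.3166058361530304), (0.2883884012699127, 0.11709544062614441), 43.97847366333008) [[0.4942360520362854, -0.3746016025543213], [0.5755457282066345, -0.4588635563850403], [0.7830702662467957, -0.2586100697517395], [0.7017605900764465, -0.1743481159210205]]
225 ((0.639729917049408, -0.3163454830646515), (0.28608620166778564, 0.1136903166770935), 44.035682678222656) [[0.4973818063735962, -0.37490925192832947], [0.5764086246490479, -0.4566420018672943], [0.7820780277252197, -0.2577817142009735], [0.7030512094497681, -0.17604896426200867]]
(550, 350, 3) (544, 384, 3)
```

View pics/enh.png

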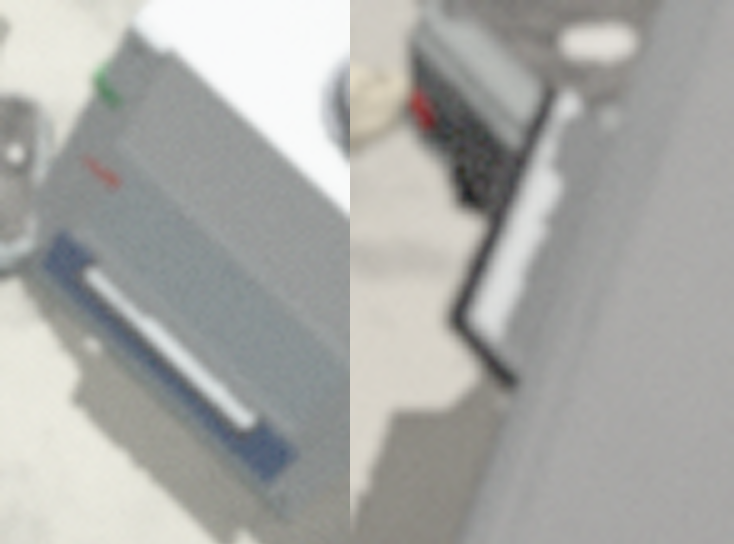

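The enlargement shows the pointer at top (355,149), the band at (356,132), the white aluminium layer from (353.5,170) to (385,200), and a dark blue strip around it. In the side view, the black lip's outer edge runs from (371.5,239) to (356.5,275). I'll check the hood model by projecting it.

```bash
cat >> h.py <<'E'
th=np.radians(44.0)
Y=np.array([np.cos(th),np.sin(th),0]); XH=np.array([np.sin(th),-np.cos(th),0]); UZ=np.array([0,0,1.])
a15=np.radians(15); Z=np.cos(a15)*UZ+np.sin(a15)*XH; X=np.cos(a15)*XH-np.sin(a15)*UZ
E
python3 - <<'E'
from h import *
np.set_printoptions(precision=4,suppress=True)
M=np.array([.598,-.2743,.415])
for n,uv in(('ptr',(355.4,149.3)),('band',(355.8,132.3)),('navy inL',(347.5,161.5)),('navy outL',(344,167.5)),('navy inR',(394.5,206)),('navy outR',(389,211)),('whiteL',(353,169)),('whiteR',(385,200))):
    d=onplane('top',uv,M,X)-M; print(n,'y',d@Y,'ztrack',d@Z+.415/np.cos(a15), 'world',d+M)
for n,z in(('start',.04),):
  for a,b,k in(((277.26,200.7),(293.76,231.25),'start'),((258.6,203.7),(281.6,222.2),'stop')): print(k,tri(ray('top',a),ray('side',b)))
# side: outer lip edge in vertical planes: near corner at y=-.085, far +.085
for uv,y in(((356.5,275),-.085),((371.5,239),.085)):
    p=onplane('side',uv,M+y*Y,Y); d=p-M; print('side lip',p,'x',d@X,'z',d@Z+.415/np.cos(a15), 'top px',proj('top',p))
E
```

```text
ptr y 0.10991442025823701 ztrack 0.2563548270661775 world [ 0.6459 -0.1657  0.2476]
band y 0.13809414720198088 ztrack 0.3415569233944098 world [ 0.6815 -0.162   0.3299]
navy inL y 0.11123484044948714 ztrack 0.14954458270201115 world [ 0.6277 -0.1449  0.1444]
navy outL y 0.11070441809099521 ztrack 0.09453245022474216 world [ 0.6174 -0.135   0.0913]
navy inR y -0.11676055083316116 ztrack 0.1511021766699971 world [ 0.4639 -0.3036  0.146 ]
navy outR y -0.11614586161850501 ztrack 0.09155782824376085 world [ 0.4537 -0.292   0.0884]
whiteL y 0.07962722963705077 ztrack 0.13651036137356876 world [ 0.6026 -0.1644  0.1319]
whiteR y -0.07845700456893655 ztrack 0.13368261517384533 world [ 0.4884 -0.2737  0.1291]
start (array([0.5079, 0.1141, 0.0423]), np.float64(0.0006083231275101703))
stop (array([0.4982, 0.1832, 0.044 ]), np.float64(0.0005295917157921086))
side lip [ 0.4796 -0.2741  0.1308] x -0.0060752942034380955 z 0.133834813470665 top px [[385.285  202.3798]]
side lip [ 0.6009 -0.1549  0.1242] x -0.005717790961731715 z 0.12699892977655958 top px [[350.2203 169.9643]]
```

```bash
cat >> h.py <<'E'
D=(XH-UZ)/np.sqrt(2); NN=(XH+UZ)/np.sqrt(2)
Lm=np.array([.549,-.2237,.1148])
def Rt(z,y): return np.c_[np.cross(y,z),y,z]
C=Lm-.013*D-.008*NN
E
python3 - <<'E'
from h import *
np.set_printoptions(precision=3,suppress=True)
print(robot.get_state()['time'])
for sg in(1,-1):
    R=Rt(D,sg*Y)
    for nm,p in(('high',C-.15*D-.03*NN+[0,0,.1]),('pre',C-.12*D-.03*NN),('in',C-.03*NN),('up',C+.1*Z)):
        print(sg,nm,p,robot.ik(p,R))
# band/pointer extents on track
t=cv2.imread('pics/top0.png').astype(float); M=np.array([.598,-.2743,.415])
for nm,w,roi in(('band',t[:,:,1]-np.maximum(t[:,:,0],t[:,:,2]),(348,122,366,142)),('ptr',t[:,:,2]-np.maximum(t[:,:,0],t[:,:,1]),(346,141,366,158))):
    x0,y0,x1,y1=roi; ws=[];zs=[];ys=[]
    for v in range(y0,y1):
        for u in range(x0,x1):
            if w[v,u]>12: d=onplane('top',(u,v),M,X)-M; ws.append(w[v,u]);zs.append(d@Z);ys.append(d@Y)
    ws,zs,ys=map(np.array,(ws,zs,ys)); print(nm,len(ws),'z',np.average(zs,weights=ws),zs.min(),zs.max(),np.sqrt(np.cov(zs,aweights=ws)),'y',np.average(ys,weights=ws),ys.min(),ys.max())
E
```

```text
0.1
1 high [ 0.45  -0.121  0.303] [-0.974 -0.295  0.631  2.359  1.135  0.998 -0.221]
1 pre [ 0.465 -0.137  0.182] [-0.83   0.087  0.69   2.469  1.423  0.569 -0.632]
1 in [ 0.524 -0.198  0.097] [-0.373  0.426  0.446  2.373  2.046  0.412 -1.22 ]
1 up [ 0.557 -0.232  0.215] [-0.719  0.264  0.928  2.242  1.208  0.27  -0.222]
-1 high [ 0.45  -0.121  0.303] None
-1 pre [ 0.465 -0.137  0.182] [-0.291  0.078  0.122  2.454  1.431  0.622  2.504]
-1 in [ 0.524 -0.198  0.097] [-0.179  0.397  0.223  2.367  1.979  0.49   2.025]
-1 up [ 0.557 -0.232  0.215] [-0.119  0.179  0.241  2.227  1.368  0.44   2.812]
band 31 z -0.0842268036521577 -0.09992905569836784 -0.06272218146541857 0.00952363251240161 y 0.14219586241136165 0.1272663234874518 0.1516266420103331
ptr 25 z -0.17403390074739736 -0.1840082770117717 -0.16403294864736784 0.005440906386039145 y 0.11091504206904315 0.0973894638876381 0.12589378011323496
```

Run:
```python
from h import *
np.set_printoptions(precision=4,suppress=True)
R=Rt(D,Y)
def st(n): s=robot.get_state(); print(n,s['time'],s['ee_pos'],s['force'],s['qpos'])
robot.gripper_to(0.0)
robot.move_ptp(C-.15*D-.03*NN+[0,0,.1],R); st('high')
robot.move_linear(C-.12*D-.03*NN,.2); st('pre')
print(robot.move_linear(C-.03*NN,.1,threshold=5)); st('in')
save('side','s1.png'); save('top','t1.png')
a=cv2.imread('pics/s1.png')[190:340,325:450];b=cv2.imread('pics/t1.png')[100:250,320:430]
cv2.imwrite('pics/v1.png',np.hstack([cv2.resize(i,None,fx=3.4,fy=4,interpolation=2) if 0 else cv2.resize(i,None,fx=3.3,fy=3.3,interpolation=2) for i in(a,b)]))
```

```text
high 4.1417 [ 0.4505 -0.121   0.3033] [0.5977 1.3217 1.0324] [-0.9744 -0.2939  0.63    2.3586  1.1345  0.998  -0.2206]
pre 4.95 [ 0.4652 -0.1367  0.1824] [ 1.078  -0.0531  0.4618] [-0.9171  0.0918  0.7834  2.4701  1.4197  0.5586 -0.6286]
False
in 6.3 [ 0.524  -0.1975  0.0974] [-0.4163  0.4686 -0.737 ] [-0.5119  0.4624  0.6091  2.377   2.1326  0.3479 -1.336 ]
```

View pics/v1.png

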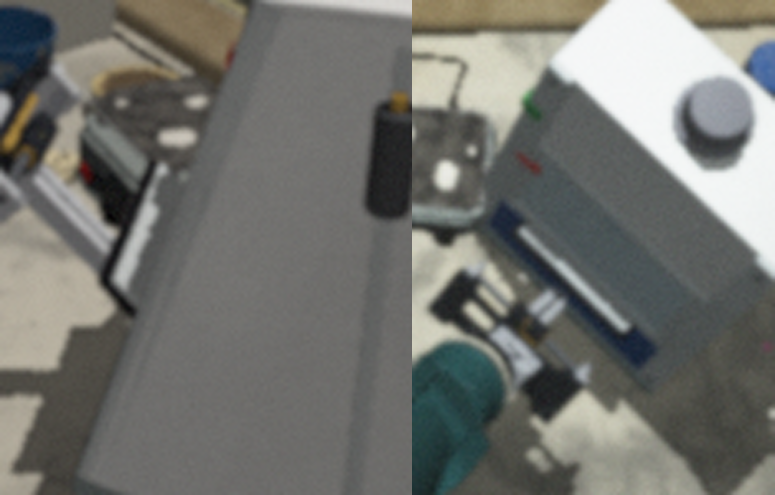

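The picture shows the closed fingers at about (100,225) in its left half, at the middle of the lip and heading underneath it. The right half shows the fingertips at (555,300), just outside the lip. Now I'll push gently along the track until contact.

```bash
python3 - <<'E'
from h import *
np.set_printoptions(precision=4,suppress=True)
def st(n): s=robot.get_state(); print(n,s['time'],s['ee_pos'],s['force'],(s['ee_pos']-C)@Z,(s['ee_pos']-C)@NN)
p0=np.array(robot.get_state()['ee_pos'])
print(robot.move_linear(p0+.05*Z,.04,threshold=3)); st('contact?')
p1=np.array(robot.get_state()['ee_pos'])
robot.move_linear(p1+.02*Z,.04); st('+20'); 
im=save('top','t2.png').astype(float); save('side','s2.png')
E
cat > px.py <<'E'
from h import *
M=np.array([.598,-.2743,.415])
def meas(f):
    t=cv2.imread('pics/'+f).astype(float)
    for nm,w,roi in(('band',t[:,:,1]-np.maximum(t[:,:,0],t[:,:,2]),(346,120,370,145)),('ptr',t[:,:,2]-np.maximum(t[:,:,0],t[:,:,1]),(346,122,370,158))):
        x0,y0,x1,y1=roi; L=[]
        for v in range(y0,y1):
            for u in range(x0,x1):
                if w[v,u]>12: d=onplane('top',(u,v),M,X)-M; L.append((w[v,u],d@Z,d@Y,u,v))
        L=np.array(L); print(f,nm,len(L),np.round(np.average(L[:,1:],axis=0,weights=L[:,0]),4))
E
python3 -c "
from px import *
for f in('top0.png','t1.png','t2.png'): meas(f)"
```

```text
True
contact? 7.1833 [ 0.5294 -0.2029  0.1261] [ 0.4806 -0.1453  0.2887] 0.003910842725788673 -0.004244377324807183
+20 7.8583 [ 0.5325 -0.2065  0.145 ] [-3.4099  2.0437 -0.8177] 0.023382124479539496 0.0124596021353855
top0.png band 31 [-8.420000e-02  1.422000e-01  3.551819e+02  1.308847e+02]
top0.png ptr 25 [-1.740000e-01  1.109000e-01  3.551318e+02  1.491892e+02]
t1.png band 33 [-8.430000e-02  1.418000e-01  3.552721e+02  1.309775e+02]
t1.png ptr 24 [-1.738000e-01  1.110000e-01  3.551340e+02  1.491508e+02]
t2.png band 32 [-8.330000e-02  1.420000e-01  3.552967e+02  1.307900e+02]
t2.png ptr 26 [-1.533000e-01  1.111000e-01  3.566682e+02  1.465561e+02]
```

Run:
```python
from px import *
np.set_printoptions(precision=4,suppress=True)
def st(n): s=robot.get_state(); print(n,s['time'],s['ee_pos'],s['force'],(s['ee_pos']-C)@Z,(s['ee_pos']-C)@NN)
for k,f in((.04,'t3.png'),(.017,'t4.png')):
    p=np.array(robot.get_state()['ee_pos']); robot.move_linear(p+k*Z,.06); st(f); save('top',f); meas(f)
a,b=[cv2.resize(cv2.imread('pics/'+f)[115:165,338:378],None,fx=9,fy=9,interpolation=2) for f in('t3.png','t4.png')]
cv2.imwrite('pics/v2.png',np.hstack([a,b]))
```

```text
t3.png 8.7667 [ 0.5399 -0.214   0.1837] [ 0.6356 -0.2595  0.3776] 0.06353124445603277 0.04733732317024966
t3.png band 35 [ -0.0837   0.1422 355.2268 130.8191]
t3.png ptr 25 [ -0.1133   0.1103 360.0059 141.5666]
t4.png 9.25 [ 0.543  -0.2173  0.2001] [-0.9201  0.0988  0.3814] 0.08056808797728261 0.06213887711500662
t4.png band 33 [ -0.0837   0.1425 355.1623 130.7454]
t4.png ptr 24 [ -0.0979   0.1102 361.2741 139.5313]
```

View pics/v2.png

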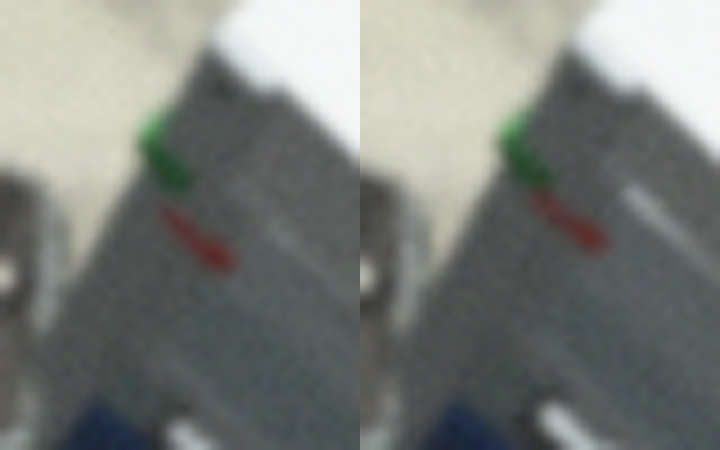

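The right half shows the pointer tip at (540,195), just below the green clip at (525,160). The clip's bright part is probably its top or side face and the dark part its front. I'll rectify the picture to track coordinates to read the remaining gap.

Run:
```python
from px import *
ims=[robot.grab_frame('top').astype(float) for _ in range(6)]
im=np.mean(ims,0)[:,:,::-1].astype(np.float32); cv2.imwrite('pics/t5.png',im)
M0=M+.0*X
ys=np.arange(.165,.085,-.0002); zs=np.arange(-.05,-.13,-.0002)
P=np.array([[M0+y*Y+z*Z for y in ys] for z in zs])
uv=proj('top',P.reshape(-1,3)).reshape(len(zs),len(ys),2).astype(np.float32)
o=cv2.remap(im,uv[:,:,0],uv[:,:,1],cv2.INTER_CUBIC); o=np.clip((np.clip(o,0,255)/255)**.6*255,0,255).astype(np.uint8)
o=cv2.resize(o,None,fx=1.4,fy=1.4)
for i in range(0,80,10): # 10mm grid ticks
    cv2.line(o,(0,int(i*7)),(12,int(i*7)),(255,0,255),1); cv2.putText(o,str(-50-i),(14,int(i*7)+5),0,.4,(255,0,255),1); cv2.line(o,(int(i*7),0),(int(i*7),8),(255,0,255),1)
cv2.imwrite('pics/v3.png',o)
```

```text
[ WARN:0@3.119] global loadsave.cpp:1063 imwrite_ Unsupported depth image for selected encoder is fallbacked to CV_8U.
```

View pics/v3.png

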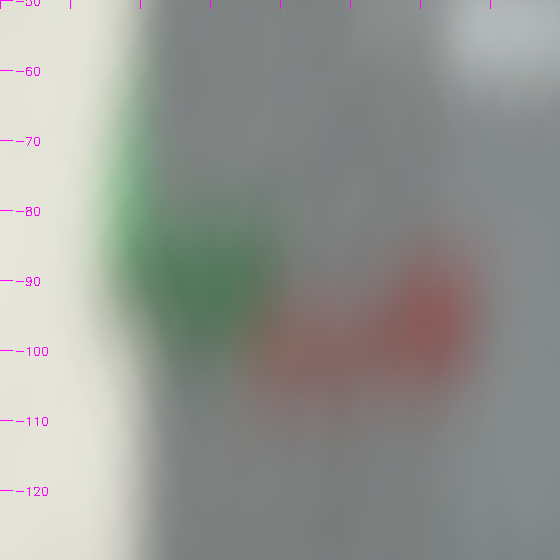

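In track coordinates the green front face is centred at about z = -90 mm and the pointer tip at -100 mm. The pointer probably stands slightly in front of the clip, which makes it appear low, so I'll push 7 mm more, back away, and check.

Run:
```python
from px import *
np.set_printoptions(precision=4,suppress=True)
p=np.array(robot.get_state()['ee_pos']); robot.move_linear(p+.007*Z,.03)
robot.pause(.2); s=robot.get_state(); print(s['ee_pos'],s['force'],(s['ee_pos']-p)@Z)
p=np.array(s['ee_pos'])
robot.move_linear(p-.02*Z,.06)          # straight down, off the lip
robot.move_linear(p-.02*Z-.12*D,.15)    # back out
s=robot.get_state(); print(s['time'],s['ee_pos'],s['force'])
im=np.mean([robot.grab_frame('top').astype(float) for _ in range(6)],0)[:,:,::-1]; cv2.imwrite('pics/t6.png',im); meas('t6.png')
im=im.astype(np.float32)
ys=np.arange(.165,.085,-.0002); zs=np.arange(-.05,-.13,-.0002)
P=np.array([[M+y*Y+z*Z for y in ys] for z in zs])
uv=proj('top',P.reshape(-1,3)).reshape(len(zs),len(ys),2).astype(np.float32)
o=cv2.remap(im,uv[:,:,0],uv[:,:,1],cv2.INTER_CUBIC); o=(np.clip(o,0,255)/255)**.6*255
o=cv2.resize(o.astype(np.uint8),None,fx=1.4,fy=1.4)
for i in range(0,80,10): cv2.putText(o,str(-50-i),(0,int(i*7)+5),0,.4,(255,0,255),1)
cv2.imwrite('pics/v4.png',o)
```

```text
[ 0.5442 -0.2185  0.2066] [-4.2336  4.0063 -1.2244] 0.006813532713880809
11.6167 [ 0.4816 -0.1541  0.2719] [-0.041  -1.0002 -0.3526]
t6.png band 33 [ -0.0838   0.1425 355.1503 130.7646]
t6.png ptr 23 [ -0.0901   0.1085 362.321  138.8613][ WARN:0@3.582] global loadsave.cpp:1063 imwrite_ Unsupported depth image for selected encoder is fallbacked to CV_8U.
```

View pics/v4.png

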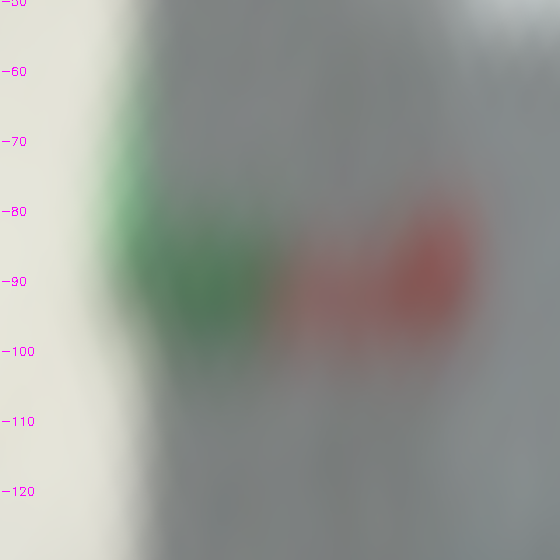

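The pointer now reads about -92 mm against the band's -90 mm. I'll check which one hides the other, so the depth bias has the right sign.

Run:
```python
from px import *
np.set_printoptions(precision=0,suppress=True,linewidth=200)
ys=np.arange(.150,.096,-.003)
print('y',ys*1000)
for f,zc in(('top0.png',-.092),('t2.png',-.092),('t6.png',-.092),('t5.png',-.0995),('top0.png',-.0995),('t6.png',-.086),('top0.png',-.086)):
    im=cv2.imread('pics/'+f).astype(np.float32); acc=[]
    for z in np.arange(zc-.003,zc+.0031,.001):
        uv=proj('top',[M+y*Y+z*Z for y in ys]).astype(np.float32)[None]
        acc.append(cv2.remap(im,uv[...,0],uv[...,1],1)[0])
    a=np.mean(acc,0); print(f,zc,'\n G',a[:,1]-(a[:,0]+a[:,2])/2*0-a[:,0],'\n R',a[:,2]-a[:,0])
# rail depth: hood front edges at floor from side view
for z in(-.07,-.08,-.09,-.1,-.11):
    pass
p=onplane('side',(349,335),(0,0,0),UZ); print('front near bottom corner x rel M', round(float((p-M)@X),4), round(float((p-M)@Y),4))
```

```text
y [150. 147. 144. 141. 138. 135. 132. 129. 126. 123. 120. 117. 114. 111. 108. 105. 102.  99.]
top0.png -0.092 
 G [26. 27. 26. 25. 24. 22. 21. 18. 13.  6.  4.  2.  2.  0.  0.  2.  2.  2.] 
 R [10.  4.  1. -4. -5. -9. -7. -4. -4. -5. -2. -2. -2. -3. -2. -1. -1. -0.]
t2.png -0.092 
 G [26. 26. 25. 26. 24. 23. 22. 18. 12.  5.  1. -1.  2.  2.  1.  2.  3.  4.] 
 R [12.  4. -1. -5. -6. -6. -7. -7. -4. -4. -4. -3. -2. -2. -2. -2. -1. -1.]
t6.png -0.092 
 G [25. 26. 25. 24. 24. 23. 22. 17. 11.  6.  2.  1.  2.  1.  1.  2.  1.  1.] 
 R [ 9.  4. -1. -6. -6. -6. -4.  2. 12. 23. 26. 28. 30. 31. 36. 40. 37. 26.]
t5.png -0.0995 
 G [19. 20. 17. 16. 15. 14. 14. 11.  7.  4.  2.  1.  2.  1.  2.  1.  0. -0.] 
 R [14. 11.  4. -1. -3. -3.  3. 15. 21. 26. 26. 25. 26. 28. 33. 36. 34. 23.]
top0.png -0.0995 
 G [19. 22. 18. 15. 15. 15. 14. 12.  7.  2.  2.  2.  1. -0.  0.  2.  0.  1.] 
 R [14. 11.  4. -2. -5. -6. -5. -4. -4. -2. -1. -2. -4. -4. -4. -2. -3. -1.]
t6.png -0.086 
 G [34. 37. 29. 24. 23. 22. 20. 17. 12.  7.  2.  2.  1.  0.  2.  2.  1.  1.] 
 R [ 6. -2. -6. -7. -5. -6. -6. -1.  5. 12. 17. 18. 20. 23. 30. 37. 39. 30.]
top0.png -0.086 
 G [33. 36. 30. 25. 21. 19. 17. 16. 13.  6.  4.  2.  1.  1.  1.  2.  2.  1.] 
 R [ 5. -2. -5. -6. -7. -8. -8. -6. -5. -6. -2. -3. -2. -2. -2. -1. -1. -1.]
front near bottom corner x rel M 0.0234 -0.1274
```

Run:
```python
from px import *
np.set_printoptions(precision=0,suppress=True,linewidth=200)
zs=np.arange(-.06,-.122,-.002); print(zs*1000)
def prof(im,ylo,yhi):
    a=[]
    for y in np.arange(ylo,yhi,.001):
        uv=proj('top',[M+y*Y+z*Z for z in zs]).astype(np.float32)[None]; a.append(cv2.remap(im,uv[...,0],uv[...,1],1)[0])
    return np.mean(a,0)
def ms(w): w=np.clip(w-2,0,None); m=np.average(zs,weights=w); return 1e3*m,1e3*np.sqrt(np.average((zs-m)**2,weights=w))
ref=np.mean([cv2.imread('pics/'+f).astype(np.float32) for f in('top0.png','t1.png','t2.png')],0)
for lo,hi in((.127,.131),(.131,.135),(.135,.139)):
    a=prof(ref,lo,hi); g=a[:,1]-(a[:,0]+a[:,2])/2; print('G',lo,g,ms(g))
t6=cv2.imread('pics/t6.png').astype(np.float32);t5=cv2.imread('pics/t5.png').astype(np.float32)
for n,im in(('t5',t5),('t6',t6)):
  for lo,hi in((.118,.124),(.111,.117),(.103,.108)):
    a=prof(im,lo,hi); g=a[:,2]-(a[:,0]+a[:,1])/2; print('R',n,lo,g,ms(g))
```

```text
[ -60.  -62.  -64.  -66.  -68.  -70.  -72.  -74.  -76.  -78.  -80.  -82.  -84.  -86.  -88.  -90.  -92.  -94.  -96.  -98. -100. -102. -104. -106. -108. -110. -112. -114. -116. -118. -120.]
G 0.127 [ 2.  2.  2.  3.  3.  4.  5.  6.  8. 10. 12. 15. 18. 20. 22. 22. 21. 20. 18. 16. 13. 11.  9.  7.  5.  4.  4.  4.  4.  3.  3.] (np.float64(-90.7779449802577), np.float64(9.873096521164316))
G 0.131 [ 3.  3.  2.  2.  2.  3.  4.  6.  9. 11. 14. 18. 21. 24. 26. 27. 26. 24. 22. 19. 16. 13. 11.  9.  7.  6.  5.  4.  4.  3.  3.] (np.float64(-91.37785131152896), np.float64(9.764254536839601))
G 0.135 [ 4.  4.  4.  3.  3.  3.  5.  7.  9. 13. 16. 20. 23. 26. 27. 28. 27. 26. 23. 19. 16. 13. 10.  8.  6.  5.  4.  4.  3.  3.  3.] (np.float64(-90.38949521520354), np.float64(10.039983185694375))
R t5 0.118 [-5. -4. -4. -4. -4. -4. -5. -5. -5. -4. -4. -4. -4. -2.  1.  6. 11. 17. 21. 24. 26. 25. 22. 18. 14. 10.  6.  2. -0. -2. -3.] (np.float64(-100.67680639490622), np.float64(5.268848310160939))
R t5 0.111 [-4. -4. -3. -3. -3. -3. -4. -4. -4. -3. -3. -2.  0.  2.  5.  9. 14. 19. 24. 26. 27. 25. 22. 17. 13.  8. 
[... 188 characters left out ...]
 17. 11.  6.  2. -0. -2. -3. -4.] (np.float64(-96.51845161561924), np.float64(6.155722200593333))
R t6 0.118 [-4. -4. -4. -4. -4. -4. -4. -4. -4. -2.  0.  4.  8. 13. 18. 22. 24. 24. 22. 18. 13.  9.  5.  2. -0. -2. -3. -3. -3. -3. -4.] (np.float64(-93.20877520909204), np.float64(5.039283139608608))
R t6 0.111 [-4. -4. -4. -4. -3. -3. -3. -2. -1.  1.  5.  9. 14. 20. 25. 29. 30. 30. 27. 22. 17. 11.  7.  3.  0. -1. -2. -3. -3. -3. -4.] (np.float64(-92.49892232015839), np.float64(5.587809731706936))
R t6 0.103 [-5. -5. -4. -4. -4. -2. -0.  2.  6. 11. 18. 24. 31. 36. 39. 40. 39. 35. 30. 24. 17. 11.  6.  3.  0. -2. -3. -4. -4. -4. -5.] (np.float64(-89.93178267299149), np.float64(6.386054870910007))
```

The clip hides the pointer's tip, so the clip stands in front and the pointer is truly up to about 4 mm low, though still in the band. A 2 mm nudge will centre it. After that I'll press the button.

Run:
```python
from px import *
np.set_printoptions(precision=4,suppress=True)
def st(n): s=robot.get_state(); print(n,s['time'],s['ee_pos'],s['force'])
p=np.array([.5442,-.2185,.2066])
robot.move_linear(p-.02*Z,.12); robot.move_linear(p-.004*Z,.06); robot.move_linear(p+.0022*Z,.02); robot.pause(.2); st('nudge')
robot.move_linear(p-.02*Z,.08); robot.move_linear(p-.02*Z-.14*D,.15); st('out')
im=np.mean([robot.grab_frame('top').astype(float) for _ in range(4)],0)[:,:,::-1]; cv2.imwrite('pics/t7.png',im.astype(np.uint8)); meas('t7.png')
# button approach, tool down, rise first
q=np.array(robot.get_state()['ee_pos']); robot.move_linear(q+[-.03,.05,.08],.15); st('rise')
B=np.array([.508,.114,.043])
for yv in((0,1,0),(1,0,0),(0,-1,0),(-1,0,0),):
    R=Rt(-UZ,np.array(yv,float)); print(yv,robot.ik(B+[0,0,.019+.06],R),robot.ik(B+[0,0,.01],R))
```

```text
nudge 14.1417 [ 0.5446 -0.2189  0.2086] [-1.8821  1.5231 -0.2167]
out 15.65 [ 0.4718 -0.144   0.286 ] [ 0.1393  0.3052 -0.209 ]
t7.png band 31 [ -0.0836   0.1427 355.1243 130.6878]
t7.png ptr 25 [ -0.0893   0.1098 362.0817 138.4585]
rise 16.6583 [ 0.4417 -0.0945  0.3653] [-0.0344 -0.2949 -0.6513]
(0, 1, 0) [-0.8715  0.4517  0.7356  1.9827 -0.399   0.8543  1.6528] [-0.6558  0.5147  0.4651  2.0126 -0.3533  0.6921  1.6034]
(1, 0, 0) [-0.6865  0.397   0.4952  1.9773 -0.2524  0.8269 -0.0515] [-0.5489  0.4926  0.3302  2.0091 -0.2471  0.6776 -0.0615]
(0, -1, 0) [-0.7488  0.4115  0.5743  1.9792 -0.2979  0.8337 -1.5808] [-0.6663  0.5174  0.4784  2.0129 -0.364   0.6939 -1.5287]
(-1, 0, 0) [ 0.5574  0.6095 -1.0837  1.9381  0.6475  0.995   2.3111] [ 0.5445  0.7691 -1.0875  1.9743  0.8565  0.9528  2.1571]
```

Run:
```python
from h import *
np.set_printoptions(precision=4,suppress=True)
def st(n): s=robot.get_state(); print(n,s['time'],s['ee_pos'],s['force'])
B=np.array([.508,.114,.043]); R=Rt(-UZ,np.array([1.,0,0]))
robot.move_ptp(B+[0,0,.019+.08],R); st('above')
robot.move_linear(B+[0,0,.019+.012],.1); st('near')
print(robot.move_linear(B+[0,0,.019-.02],.015,threshold=14)); st('pressed')
save('top','t8.png'); save('side','s8.png'); robot.pause(.3); st('hold')
robot.move_linear(B+[0,0,.019+.1],.15); st('up')
cv2.imwrite('pics/v5.png',cv2.resize(cv2.imread('pics/s8.png')[190:270,230:350],None,fx=5,fy=5,interpolation=2))
```

```text
above 17.8667 [0.5077 0.1136 0.1423] [-0.2715 -0.0208  0.2264]
near 18.7 [0.5083 0.114  0.0745] [-0.3634 -0.5644 -0.8173]
True
pressed 19.6167 [0.5082 0.1141 0.0651] [-4.5997  0.4534 15.5738]
hold 20.0167 [0.5082 0.1141 0.0651] [-3.8891 -0.5933 14.0287]
up 20.8167 [0.5075 0.114  0.1611] [-0.5604 -0.4451 -0.9984]
```

View pics/v5.png

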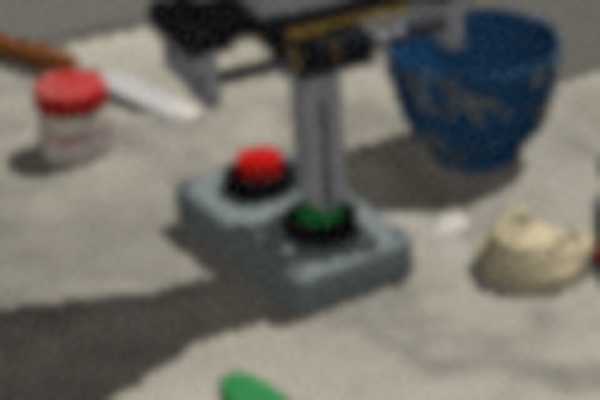

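The picture shows the fingertips centred on the green cap at (320,215), with the cap sunk lower in its collar than the red one. The steady 14 N means it is at its stop, since the spring needs only 5 N. I'll do a last check of the scene and sign off.

Run:
```python
from px import *
save('top','t9.png'); meas('t9.png'); s=robot.get_state(); print(s['time'],s['force'])
a=cv2.imread('pics/t9.png');b=cv2.imread('pics/top0.png')
d=np.abs(a.astype(int)-b).max(2)
for n,(x,y,r) in dict(brush=(317,228,14),jar=(216,223,9),cream=(292,172,10),stop=(258,203,7)).items(): print(n,(d[y-r:y+r,x-r:x+r]>45).sum())
robot.sign_off()
```

```text
t9.png band 30 [-8.270000e-02  1.427000e-01  3.551975e+02  1.305686e+02]
t9.png ptr 26 [-8.950000e-02  1.101000e-01  3.619887e+02  1.384241e+02]
20.8667 [-0.10072245 -0.51422202  0.70387356]
brush 0
jar 0
cream 107
stop 173
the job is handed in; nothing more can be done
```

The job is handed in at 20.9 s. The window is pushed up until the red pointer reads inside the green band, within about 5 mm of its middle by my estimate. The green button was pressed to its stop (14 N) and released. The brush and jar are unmoved in the top picture. The final check also showed picture changes around the cream model and the red button, most likely the arm covering them. I signed off without looking into those, and I never imaged the blue model inside the hood.

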